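# Load the cup indexer and hold it at the third click

### The arm

A 6-joint arm with a two-finger parallel gripper is mounted at the origin on a cart in front of the work surface, level with it; the furniture and walls round the work are solid. World frame = base frame: x ahead of the robot, y to its left, z up, the work surface at z = 0. Lengths are in mm, angles in rad, forces in N, time in s.
With the tool pointing down it reaches from about 275 to 775 mm from the base axis. Payload 14.6 kg.
Tool frame: the origin (TCP) lies at the very end of the fingers, on their centre line; the grasp point (between the pads) lies arm.pinch_z behind it (arm.pinch_z is the distance from the TCP to the grasp point, in mm); z points along the fingers, y is the direction in which the jaws open and shut (so a half turn about z gives the same grasp; the last joint's range is limited). The gripper opens to 85 mm and grips with 20 to 120 N. Pads are 22 mm wide; open, the fingers measure 114 mm over their backs; the gripper's body (76 mm by 85 mm) begins 54 mm behind the grasp point. The pads swing forward as they close: fully open they stand 13 mm farther back than shut.
Start: joints at [-1.489, 0.263, -0.048, 1.259, 0, 1.415], TCP at [123.155, -510.354, 231.278] pointing down, gripper open.
Joint ranges: [-2.65, 2.65], [-0.89, 1.7], [-1.18, 1.37], [-2.13, 2.11], [-1.35, 1.29], [-3.14, 3.14]. Speed limits (rad/s): [1.89, 1.89, 2.57, 2.79, 3.14, 3.14].

### API

Orientations are given as [roll, pitch, yaw] about the fixed x, y, z axes, in that order (R = Rz(yaw) Ry(pitch) Rx(roll)).
In Python, from rig import arm, camera, hand_in gives the robot as it stands.
- The arm moves only by the shell command python3 -m jog 'ROWS' [FORCE]. ROWS is JSON, one flat list of numbers, 7 for each row, row after row: the turn, a rotation vector about the tool's x, y, z in rad, then the shift along the tool's x, y, z in cm, then the opening, from -1 (shut) to 1 (fully open), so that 0 is half open. A call has 1 to 8 rows; each row is the pose to reach, as a shift and turn from the pose commanded when the call began, along the tool's axes at that moment; what a row does not reach only later rows make up. A row lasts 1/8 s, in which the tool goes at most 62.5 mm and 10.7 degrees, less where a joint would pass 70% of its speed; a pose out of reach is approached as far as the arm can. A call with a gripper value outside its range is refused whole. The fingers move at their own pace and stop on an object; FORCE is the grip in N (left out, the last holds). Time passes only in rows, so rows that repeat a pose let the fingers close. It gives the time, the measured TCP pose, the force and the opening at its end, in the units of the state.
- arm.observe(): the state, without advancing time (a new reading comes with each control period).
- camera(name): name is "side" or "top" or "wrist"; returns a dict with "frame" (384x512x3 uint8, red, green, blue), "z_map" (384x512 float32, mm along the optical axis (not along the pixel's ray), 0 where there is no reading), "K" (3x3 intrinsics, pixels), "T" (4x4, takes a point from camera to world coordinates). Camera axes: x right, y down, z forward; pixel columns grow to the right and rows downward; lengths in mm; the calibration is good to about 2 mm. A picture is of the moment at which its call begins.
- hand_in(): hands the job in, once; it reports no verdict.
The state is a dict: "time": time; "joint_positions": joint angles; "qd": joint speeds; "effort": joint torques, N m; "position": TCP position; "tcp_rot": TCP orientation; "force": force on the tool from outside, world axes, zero at the start; "ft_torque": the same for the moment, N m; "gripper_width": finger opening in mm.
Only numpy, scipy, OpenCV 4.12 (cv2) and the standard library are available. Lean on these libraries where they do the work, as an engineer would, in place of code of your own. Each camera call takes 0.05 s, during which the arm holds its last target. There are 200 camera calls.

### The job

Nest the two loose aluminium cups, in either order, into the cup standing on the indexer's turntable, so that the three make one straight, fully seated stack, and let go of them. Then grip the indexer's black bar knob, turn it clockwise (seen from above) to its third click, not on to the fourth, and finish while still gripping it there, for it springs back when released. The knob must wait until the stack is complete, and the other things on the bench must stay where they are.

Things in the scene. Friction and masses are not known exactly. Their poses are not given: they have to be found in the camera images.
- cup_a_mid (a point): aluminium stacking cup, loose, upright, open on top, 56 mm tall, 50 g; on the worktop at the left. Cone 28 mm across at the bottom to 40 mm at 30 mm up, then a straight collar 51 mm outside, 43 inside, 26 tall. Point: on its axis (z) half-way up, 28 mm below the rim. Grip across the collar near the rim, so the fingers clear the cup below. Nested, its shoulder rests on the lower cup's rim, 26 mm higher, with 1.5 mm play
- cup_b_mid (a point): aluminium stacking cup, loose, upright, open on top, 56 mm tall, 50 g; on the worktop at the right. Cone 28 mm across at the bottom to 40 mm at 30 mm up, then a straight collar 51 mm outside, 43 inside, 26 tall. Point: on its axis (z) half-way up, 28 mm below the rim. Grip across the collar near the rim, so the fingers clear the cup below. Nested, its shoulder rests on the lower cup's rim, 26 mm higher, with 1.5 mm play
- seat_cup_mid (a point): third cup of the same shape and size, already standing loose in the seat ring of the indexer's turntable; same point on it (28 mm above its underside, 28 mm below its rim). It stays there as the bottom of the stack
- seat (a point): centre of the turntable's seat floor, where the bottom cup stands; 31 mm above the worktop; z up. The fixed indexer is an aluminium base 280 x 100 x 24 mm with a steel turntable 80 mm across at one end and, 160 mm from it to the robot's left, the knob; a belt inside turns the turntable with the knob
- knob_grip (a point): black upright bar of the indexing knob: 48 mm long (this frame's x), 12 thick (its y), 36 tall, on a notched steel disc 66 mm across whose top is 49 mm above the worktop. Point: on the knob's vertical axis, 75 mm above the worktop, 10 mm below the bar's top. Pinch the bar across its thickness; the frame turns with it
- index_knob (a joint): knob angle in rad: starts at rest at 0, grows CLOCKWISE seen from above, up to 2.1. Stops (clicks) every 20 degrees: 0.349, 0.698, third 1.047, fourth 1.396. Resistance peaks (0.10 to 0.12 N m) a quarter step after each stop and dips (0.015 to 0.035) a quarter step before the next. A spring (0.055 N m at 0, 0.08 at the third) turns it back to 0 when let go
- vial_2_pt (a point): bystander, loose: white-capped glass vial, 21 mm across, 46 mm tall; this point is on its axis 15 mm above its underside. Leave it alone
- vial_1_pt (a point): bystander, loose: black-capped glass vial, 21 mm across, 46 mm tall; this point is on its axis 15 mm above its underside. Leave it alone
- loupe_pt (a point): bystander, loose: black stand loupe, 36 mm across, 32 mm tall; this point is on its axis 15 mm above its underside. Leave it alone
- suction_cup_1_pt (a point): bystander, loose: black bellows suction cup with brass stem, 25 mm across, 30 mm tall; this point is on its axis 15 mm above its underside. Leave it alone
- nozzle_pt (a point): bystander, loose: brass nozzle standing on its nut, 17x19 mm, 60 mm tall; this point is on its axis 15 mm above its underside. Leave it alone
Things that resemble listed ones, but are neither listed nor needed, are in the scene too. Leave any yellow look-alike of the part that bears cup_b_mid alone.

How it is judged (in metres and radians):
On the way, in this order (a step that is already met when the one before it is completed fails the run):
1. all three cups nested in one stack on the turntable and let go (horizontal distance between seat_cup_mid and seat below 0.006 m and z of seat_cup_mid in the frame of seat between 0.025 and 0.031 m and angle between seat_cup_mid's own z axis and vertical below 0.08 rad and ((horizontal distance between each of cup_a_mid, cup_b_mid and seat below 0.006 m and z of cup_a_mid in the frame of seat between 0.051 and 0.057 m and angle between each of cup_a_mid, cup_b_mid's own z axis and vertical below 0.08 rad and z of cup_b_mid in the frame of seat between 0.077 and 0.083 m) or (horizontal distance between each of cup_b_mid, cup_a_mid and seat below 0.006 m and z of cup_b_mid in the frame of seat between 0.051 and 0.057 m and angle between each of cup_b_mid, cup_a_mid's own z axis and vertical below 0.08 rad and z of cup_a_mid in the frame of seat between 0.077 and 0.083 m)) and contact force between the fingers and cup_a below 0.2 N and contact force between the fingers and cup_b below 0.2 N and contact force between the fingers and seat_cup below 0.2 N), for 0.3 s.
2. knob held by the fingers at the third stop (value of joint index_knob between 0.937 and 1.157 rad and contact force between the fingers and index_knob above 2 N), for 0.2 s.
At the end, for the whole second after the job is handed in: The three cups stand nested on the turntable: each within 6 mm of the seat's axis, the two upper ones 26 and 52 mm (within 3 mm) above the bottom one, upright within 0.08 rad, not touched by the fingers. The fingers still hold the knob (over 2 N) at the third stop, 1.047 rad within 0.11, at rest (all of step 1 and all of step 2 and velocity of joint index_knob between -0.1 and 0.1 rad/s); the arm keeps its last pose, push and grip.
It fails at once if the knob is turned on past the third stop to the fourth (over 1.3 rad) (value of joint index_knob above 1.3 rad).
It fails at once if the knob is turned to a stop (over 0.3 rad) before the stack is complete (value of joint index_knob above 0.3 rad and not (horizontal distance between seat_cup_mid and seat below 0.006 m and z of seat_cup_mid in the frame of seat between 0.025 and 0.031 m and angle between seat_cup_mid's own z axis and vertical below 0.08 rad and ((horizontal distance between each of cup_a_mid, cup_b_mid and seat below 0.006 m and z of cup_a_mid in the frame of seat between 0.051 and 0.057 m and angle between each of cup_a_mid, cup_b_mid's own z axis and vertical below 0.08 rad and z of cup_b_mid in the frame of seat between 0.077 and 0.083 m) or (horizontal distance between each of cup_b_mid, cup_a_mid and seat below 0.006 m and z of cup_b_mid in the frame of seat between 0.051 and 0.057 m and angle between each of cup_b_mid, cup_a_mid's own z axis and vertical below 0.08 rad and z of cup_a_mid in the frame of seat between 0.077 and 0.083 m)))).
It fails at once if a bystander is moved by more than 30 mm (distance of any of vial_2_pt, vial_1_pt, loupe_pt, suction_cup_1_pt, nozzle_pt from where it was at the start of the episode above 0.03 m).
It also fails if it takes over 67 s, if anything falls off the work surface, if the arm or the gripper's body presses on something with over 40 N, if the wrist force passes 120 N, or if a joint passes its speed limit or range.

## Working session

There is one attempt and no reset: what is moved stays moved. The work goes in short steps, Python scripts to look and compute and a shell command to move; the robot and the scene stay as the last step left them, time stands still between calls to the robot, and variables do not carry over. Pictures are saved under pics/ and viewed, on a budget of 10 in all, crops included, one or two more only if the job needs it, and the job is handed in when it is done.

```bash
ls; mkdir -p pics; python3 - <<'E'
from rig import arm,camera
import cv2,numpy as np
s=arm.observe();print(s,arm.pinch_z)
for n in("top","side"):
    c=camera(n);np.savez(f"{n}0.npz",**c);cv2.imwrite(f"pics/{n}0.png",cv2.resize(c["frame"][:,:,::-1],(800,600)))
    print(n,c["K"].tolist(),np.round(c["T"],3).tolist())
E
```

```text
pics
{'time': 0.0, 'joint_positions': array([-1.48929618e+00,  2.63528427e-01, -4.89514972e-02,  1.25938366e+00,
        1.56333867e-06,  1.41548466e+00]), 'qd': array([ 3.65048504e-04, -7.74283857e-05, -8.19412962e-04, -1.58646233e-04,
       -2.57543779e-04, -1.31380175e-03]), 'effort': array([ 2.82262969e-03, -6.37606144e+01,  3.84563541e+01,  1.37153667e-02,
       -2.89640968e-05, -1.37799958e-05]), 'position': array([ 123.13418705, -510.0730296 ,  230.81689568]), 'tcp_rot': array([-3.14053849e+00, -1.66636004e-04,  2.36811721e-01]), 'force': array([-1.04890152,  0.32840422, -0.13056801]), 'ft_torque': array([-0.01394071,  0.01456187, -0.0487668 ]), 'gripper_width': 85.16170829425637} 18.700000000000003
top [[348.5630991667341, 0.0, 251.8511084198167], [0.0, 348.5630991667341, 191.56975047840183], [0.0, 0.0, 1.0]] [[-0.421, -0.825, 0.377, 64.669], [-0.907, 0.387, -0.167, 192.912], [-0.008, -0.412, -0.911, 1195.175], [0.0, 0.0, 0.0, 1.0]]
side [[435.5857176693696, 0.0, 254.44300143540352], [0.0, 435.5857176693696, 186.0572410687054], [0.0, 0.0, 1.0]] [[0.304, -0.497, 0.813, -507.32], [-0.953, -0.166, 0.255, -299.297], [0.008, -0.852, -0.524, 739.304], [0.0, 0.0, 0.0, 1.0]]
```

View pics/top0.png

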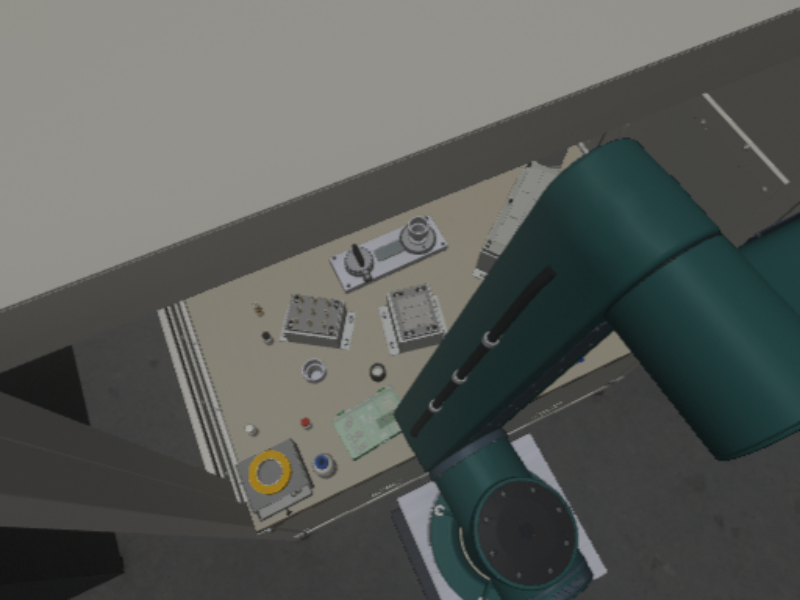

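View pics/side0.png

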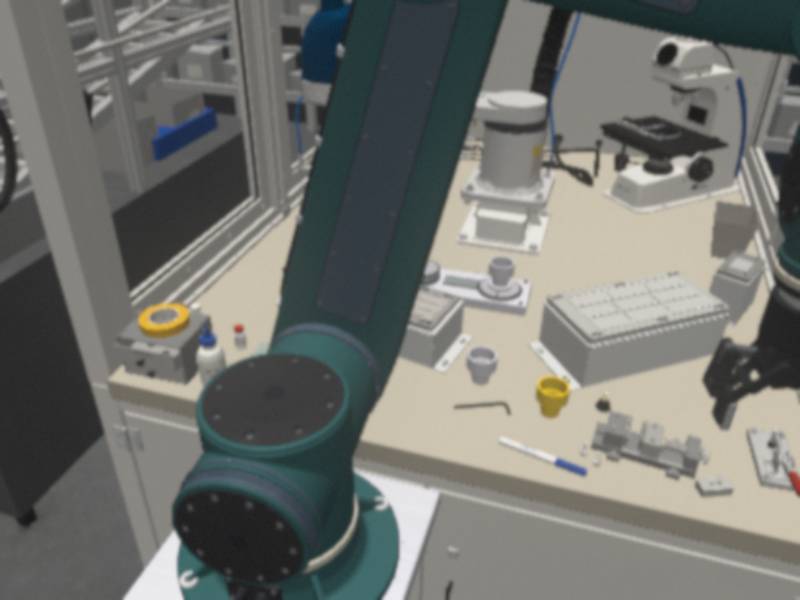

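Top view (800-scale px): cup_a at (314,370), seat cup at (417,229), knob at (358,256). Side view: grey cup_b at (481,365), with the yellow look-alike at (552,396). That one isn't wanted, because cup_b is plain aluminium.

```bash
cat > h.py <<'E'
import numpy as np,cv2
from scipy.spatial.transform import Rotation as R
def ray(c,u,v,z):
    d=c["T"][:3,:3]@np.linalg.solve(c["K"],[u,v,1.]);o=c["T"][:3,3];return o+d*(z-o[2])/d[2]
def cloud(c):
    v,u=np.indices(c["z_map"].shape);z=c["z_map"]
    P=np.stack([u,v,np.ones_like(u)],-1)@np.linalg.inv(c["K"]).T*z[...,None]
    P=P@c["T"][:3,:3].T+c["T"][:3,3];P[z==0]=np.nan;return P
def delta(x,y,z,yaw):
    """turn (rotvec, tool) and shift (cm, tool) from measured pose to a tool-down pose"""
    from rig import arm
    s=arm.observe();R0=R.from_euler("xyz",s["tcp_rot"])
    R1=R.from_euler("xyz",[np.pi,0,yaw])
    print("turn",(R0.inv()*R1).as_rotvec().round(3),"shift cm",(R0.inv().apply(np.array([x,y,z])-s["position"])/10).round(2),"w",s["gripper_width"].round(1),"pos",s["position"].round(1),"rot",s["tcp_rot"].round(3),"F",s["force"].round(1),"t",s["time"])
E
python3 - <<'E'
from h import *
t=np.load("top0.npz");s=np.load("side0.npz");k=1.5625
for n,c,u,v,z in [("a",t,314,366,56),("seatcup",t,417,224,87),("knobtop",t,358,256,80),("loupe?",t,377,370,30),("b",s,481,355,56),("seat s",s,501,263,87),("yellow",s,552,383,56),("susc?",s,603,404,20)]:
    print(n,ray(c,u/k,v/k,z).round(0))
for n,c in(("t",t),("s",s)):
    P=cloud(c)
    # heights map of bench
    m=(P[...,0]>150)&(P[...,0]<900)&(abs(P[...,1])<700)&(P[...,2]>20)&(P[...,2]<400)
    l,lab,st,_=cv2.connectedComponentsWithStats(m.astype(np.uint8))
    for i in range(1,l):
        if st[i,4]>25:
            q=P[lab==i];print(n,st[i]*k//1,np.percentile(q,[2,98],axis=0).round(0).tolist(), )
E
```

```text
a [465. 209.  56.]
seatcup [ 678. -143.   87.]
knobtop [662.  17.  80.]
loupe? [406.  86.  30.]
b [ 401. -161.   56.]
seat s [ 667. -143.   87.]
yellow [ 365. -282.   56.]
susc? [ 383. -365.   20.]
t [ 582.   90.  217.  157. 9098.] [[277.0, -699.0, 122.0], [687.0, -682.0, 395.0]]
t [ 476.  146.   92.  123. 1996.] [[524.0, -585.0, 28.0], [742.0, -247.0, 107.0]]
t [ 328.  215.  118.   75. 2615.] [[622.0, -196.0, 21.0], [719.0, 71.0, 88.0]]
t [ 385.  284.   57.   67. 1743.] [[414.0, -88.0, 28.0], [540.0, 16.0, 89.0]]
t [ 282.  293.   62.   53. 1631.] [[506.0, 103.0, 27.0], [622.0, 233.0, 102.0]]
t [253. 301.   7.  10.  40.] [[656.0, 272.0, 24.0], [667.0, 285.0, 62.0]]
t [ 146.  303.  104.  234. 5728.] [[221.0, 445.0, 27.0], [711.0, 487.0, 392.0]]
t [260. 331.  10.  10.  54.] [[575.0, 274.0, 26.0], [592.0, 292.0, 48.0]]
t [301. 357.  25.  26. 240.] [[436.0, 190.0, 23.0], [484.0, 237.0, 59.0]]
t [ 331.  356.  221.  117. 5803.] [[154.0, -69.0, 31.0], [352.0, 209.0, 395.0]]
t [368. 362.  15.  17. 125.] [[391.0, 73.0, 22.0], [421.0, 103.0, 35.0]]
t [300. 417.  10.  12.  59.] [[356.0, 263.0, 
[... 421 characters left out ...]
[460. 185.  85.  28. 639.] [[875.0, -193.0, 104.0], [900.0, -12.0, 137.0]]
s [  251.   187.   279.   214. 15465.] [[156.0, -167.0, 22.0], [695.0, 75.0, 395.0]]
s [  540.   250.   225.   129. 10309.] [[445.0, -613.0, 24.0], [804.0, -257.0, 103.0]]
s [234. 325.  10.  17. 103.] [[351.0, 263.0, 21.0], [369.0, 279.0, 47.0]]
s [467. 346.  31.  31. 517.] [[379.0, -186.0, 22.0], [429.0, -140.0, 56.0]]
s [535. 376.  34.  34. 617.] [[334.0, -308.0, 23.0], [383.0, -262.0, 56.0]]
s [601. 410.  31.  35. 487.] [[292.0, -404.0, 22.0], [341.0, -370.0, 47.0]]
s [637. 421.  73.  46. 968.] [[282.0, -512.0, 21.0], [335.0, -420.0, 43.0]]
s [770. 429.  29.  68. 470.] [[245.0, -623.0, 21.0], [377.0, -603.0, 54.0]]
```

```bash
python3 - <<'E'
from h import *
delta(403,-163,190,3.10)
E
```

```text
Traceback (most recent call last):
  File "h.py", line 14, in delta
    print("turn",(R0.inv()*R1).as_rotvec().round(3),"shift cm",(R0.inv().apply(np.array([x,y,z])-s["position"])/10).round(2),"w",s["gripper_width"].round(1),"pos",s["position"].round(1),"rot",s["tcp_rot"].round(3),"F",s["force"].round(1),"t",s["time"])
                                                                                                                                 ^^^^^^^^^^^^^^^^^^^^^^^^
AttributeError: 'float' object has no attribute 'round'
```

```bash
sed -i 's/s\["gripper_width"\].round(1)/round(s["gripper_width"],1)/' h.py; python3 - <<'E'
from h import *
delta(403,-163,190,3.10)
E
```

```text
turn [ 0.000e+00 -1.000e-03 -2.863e+00] shift cm [ 35.35 -27.17   4.12] w 85.4 pos [ 123.1 -510.1  230.9] rot [-3.141 -0.     0.237] F [ 0.2 -0.6 -0.5] t 0.1
```

```bash
python3 -m jog '[0,0,-0.18,4.4,-3.4,0.5,1, 0,0,-0.36,8.8,-6.8,1,1, 0,0,-0.54,13.3,-10.2,1.5,1, 0,0,-0.72,17.7,-13.6,2,1, 0,0,-0.9,22.1,-17,2.5,1, 0,0,-1.08,26.5,-20.4,3,1, 0,0,-1.26,31,-23.8,3.5,1, 0,0,-1.44,35.35,-27.17,4.1,1]'; python3 - <<'E'
from h import *
delta(403,-163,190,3.10)
E
```

```text
time: 1.1
position: [403.9, -161.6, 190.1]
tcp_rot: [3.141, 0.0, 1.683]
force: [-0.4, -0.9, -0.4]
gripper_width: 85.2
turn [ 0.     0.    -1.417] shift cm [-0.12 -0.11  0.01] w 85.2 pos [ 403.9 -161.6  190.1] rot [3.141 0.    1.683] F [-0.4 -0.9 -0.4] t 1.1
```

```bash
python3 - <<'E'
from h import *
from rig import camera
w=camera("wrist");t=camera("top")
np.savez("w1.npz",**w);np.savez("t1.npz",**t)
im=np.hstack([cv2.resize(w["frame"],(400,300)),cv2.resize(t["frame"][110:310,140:407],(400,300),interpolation=cv2.INTER_CUBIC)])
cv2.imwrite("pics/m1.png",im[:,:,::-1]);print(w["T"].round(2).tolist(),w["K"][0,0])
E
```

```text
[[0.99, 0.1, 0.04, 392.62], [0.11, -0.94, -0.33, -76.62], [0.0, 0.33, -0.94, 332.95], [0.0, 0.0, 0.0, 1.0]] 284.3473988286324
```

View pics/m1.png

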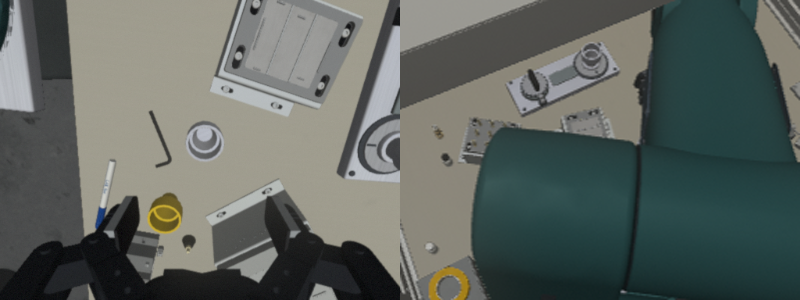

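Left half (wrist view): cup_b is at about (205,141), the yellow look-alike at (166,213). I'll fit the rim of cup_b from depth points.

```bash
cat >> h.py <<'E'
def rim(c,x,y,ztop,r=45,band=5):
    """rim circle centre from depth points within band of the rim height"""
    P=cloud(c).reshape(-1,3);m=(np.hypot(P[:,0]-x,P[:,1]-y)<r)&(abs(P[:,2]-ztop)<band)
    q=P[m];
    (cx,cy),rad=cv2.minEnclosingCircle(q[:,:2].astype(np.float32))
    A=np.c_[2*q[:,:2],np.ones(len(q))];s=np.linalg.lstsq(A,(q[:,:2]**2).sum(1),rcond=None)[0]
    print("rim n",len(q),"minenc",round(cx,1),round(cy,1),round(rad,1),"lsq",s[:2].round(1),round(float(np.sqrt(s[2]+s[0]**2+s[1]**2)),1),"z",np.percentile(q[:,2],[10,50,90]).round(1))
E
python3 - <<'E'
from h import *
w=np.load("w1.npz");t0=np.load("top0.npz");t=np.load("t1.npz");s=np.load("side0.npz")
rim(w,403,-163,56);rim(s,403,-163,56)
rim(t0,461,211,56)
for c in(t0,t,s): rim(c,670,-143,87)
# knob bar: dark pixels at height 70..90
for c in (t0,t):
    P=cloud(c);m=(np.hypot(P[...,0]-662,P[...,1]-17)<40)&(P[...,2]>65)&(P[...,2]<95)
    q=P[m];print(len(q),q.mean(0).round(1),cv2.minAreaRect(q[:,:2].astype(np.float32)))
E
```

```text
rim n 617 minenc 406.3 -160.7 25.6 lsq [ 406.1 -160.1] 23.2 z [53.6 55.8 56.8]
rim n 88 minenc 404.2 -162.2 26.5 lsq [ 404.1 -162.1] 23.6 z [51.8 54.1 55.7]
rim n 56 minenc 460.9 214.0 25.8 lsq [460.2 213.5] 23.3 z [52.2 55.9 58.4]
rim n 54 minenc 675.9 -142.9 26.5 lsq [ 675.1 -142.9] 23.3 z [83.4 87.  89.6]
rim n 53 minenc 676.7 -143.5 26.3 lsq [ 675.4 -142.9] 23.2 z [83.8 86.9 89.6]
rim n 50 minenc 672.5 -143.9 28.9 lsq [ 672.9 -143.2] 23.8 z [83.  84.4 86.3]
53 [667.2  17.6  82.1] ((670.7767333984375, 17.185958862304688), (49.07392883300781, 12.16655158996582), 2.7616941928863525)
53 [667.9  17.7  81.9] ((670.2614135742188, 16.97545623779297), (47.46733474731445, 12.034749031066895), 3.1530187129974365)
```

```bash
python3 - <<'E'
from h import *
delta(406,-161,32,1.683)
E
```

```text
turn [-0.    -0.001  0.004] shift cm [-0.18  0.11 15.76] w 85.7 pos [ 404.8 -159.5  189.6] rot [-3.141e+00 -1.000e-03  1.687e+00] F [-0.1 -1.1  0.8] t 1.2
```

```bash
python3 -m jog '[0,0,0,-0.15,0.2,5,1, 0,0,0,-0.15,0.2,10,1, 0,0,0,-0.15,0.2,14,1, 0,0,0,-0.15,0.2,15.8,1, 0,0,0,-0.15,0.2,15.8,0.3, 0,0,0,-0.15,0.2,15.8,-0.3, 0,0,0,-0.15,0.2,15.8,-0.3, 0,0,0,-0.15,0.2,15.8,-0.3]' 40; python3 -m jog '[0,0,0,0,0,0,-0.3,0,0,0,0,0,0,-0.3,0,0,0,0,0,-2,-0.3,0,0,0,0,0,-7,-0.3,0,0,0,0,0,-13,-0.3,0,0,0,0,0,-16,-0.3]'; python3 - <<'E'
from h import *
delta(674,-143,170,1.683)
from rig import camera
w=camera("wrist");np.savez("w2.npz",**w);cv2.imwrite("pics/w2.png",w["frame"][:,:,::-1])
rim(w,670,-143,87)
E
```

```text
time: 2.2
position: [405.5, -165.0, 33.3]
tcp_rot: [3.141, 0.001, 1.677]
force: [-1.8, -0.1, 8.1]
gripper_width: 49.6
time: 2.95
position: [405.9, -165.1, 196.0]
tcp_rot: [3.138, 0.003, 1.677]
force: [-0.0, -0.6, -0.9]
gripper_width: 49.7
turn [ 0.004  0.003 -0.006] shift cm [-0.63 26.88  2.7 ] w 49.7 pos [ 405.9 -165.1  196. ] rot [3.138e+00 3.000e-03 1.677e+00] F [-0.  -0.6 -0.9] t 2.95Traceback (most recent call last):
  File "<stdin>", line 5, in <module>
  File "h.py", line 21, in rim
    print("rim n",len(q),"minenc",round(cx,1),round(cy,1),round(rad,1),"lsq",s[:2].round(1),round(float(np.sqrt(s[2]+s[0]**2+s[1]**2)),1),"z",np.percentile(q[:,2],[10,50,90]).round(1))
                                                                                                                                              ~~~~~~~~~~~~~^^^^^^^^^^^^^^^^^^^
    return _quantile_unchecked(
        a, q, axis, out, overwrite_input, method, keepdims, weights)
    return _ureduce(a,
                    func=_quantile_ureduce_func,
    ...<5 lines>...
                    overwrite_input=overwrite_input,
                    method=method)
    r = func(a, **kwargs)
    result = _quantile(arr,
                       quantiles=q,
    ...<2 lines>...
                       out=out,
                       weights=wgt)
    slices_having_nans = np.isnan(arr[-1, ...])
                                  ~~~^^^^^^^^^
IndexError: index -1 is out of bounds for axis 0 with size 0
```

View pics/w2.png

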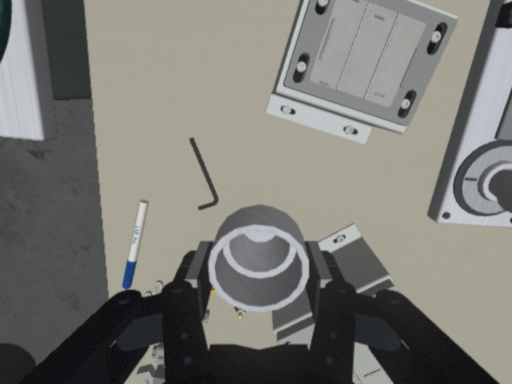

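Cup_b is held upright: rim at about (258,266) in the wrist view. I'll measure where it sits in the hand while I carry it over the seat.

```bash
python3 -m jog '[0,0,0,-0.2,5,0,-0.3, 0,0,0,-0.3,10,0,-0.3, 0,0,0,-0.4,15,0,-0.3, 0,0,0,-0.5,20,0,-0.3, 0,0,0,-0.6,25,0,-0.3, 0,0,0,-0.6,26.9,0,-0.3, 0,0,0,-0.6,26.9,0,-0.3]'; python3 - <<'E'
from h import *
w=np.load("w2.npz")
rim(w,406,-163,219,35,4)
delta(674,-143,170,1.683)
from rig import camera
w=camera("wrist");np.savez("w3.npz",**w);cv2.imwrite("pics/w3.png",w["frame"][:,:,::-1])
t=camera("top")
rim(w,674,-143,219,35,4)
for c in(t,w):
  try: rim(c,674,-143,87,35)
  except Exception as e: print("none")
E
```

```text
time: 3.88
position: [674.1, -141.9, 191.8]
tcp_rot: [-3.142, -0.0, 1.677]
force: [-0.4, -1.0, -0.9]
gripper_width: 49.4
rim n 3152 minenc 405.8 -155.3 34.0 lsq [ 404.3 -160. ] 24.1 z [216.3 218.6 220.1]
turn [-0.    -0.    -0.006] shift cm [-0.11 -0.02  2.18] w 49.4 pos [ 674.1 -141.9  191.8] rot [-3.142 -0.     1.677] F [-0.4 -1.  -0.9] t 3.875
rim n 1237 minenc 673.5 -132.9 33.3 lsq [ 671.8 -136.6] 25.5 z [215.1 215.9 221.5]
none
rim n 535 minenc 675.1 -142.1 25.3 lsq [ 675.1 -141.6] 23.1 z [84.7 86.8 87.8]
```

View pics/w3.png

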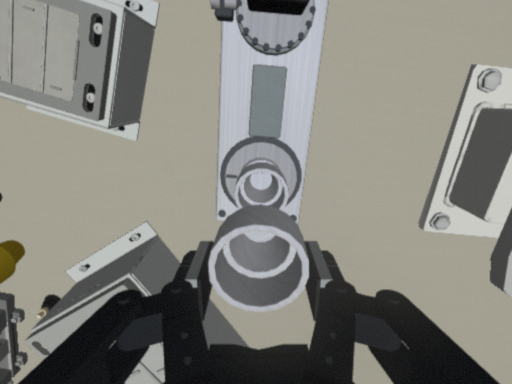

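```bash
python3 - <<'E'
from h import *
w=np.load("w3.npz")
c=w;P=cloud(c)
hsv=cv2.cvtColor(c["frame"],cv2.COLOR_RGB2HSV)
m=(abs(P[...,2]-216)<3)&(hsv[...,2]>120)&(np.hypot(P[...,0]-674,P[...,1]+142)<40)
q=P[m];hull=cv2.convexHull(q[:,:2].astype(np.float32))[:,0]
print(m.sum(),q.min(0).round(1),q.max(0).round(1))
(cx,cy),r=cv2.minEnclosingCircle(q[:,:2].astype(np.float32));print(cx,cy,r)
for v in(264,267): print(ray(c,258,v,216).round(1))
E
```

```text
1824 [ 647.1 -163.5  213. ] [ 709.5 -112.7  217.6]
678.6905517578125 -137.46987915039062 31.754684448242188
[ 671.4 -133.6  216. ]
[ 671.6 -135.3  216. ]
```

```bash
python3 -m jog '[0,0,0,-0.44,0.05,0,-0.3, 0,0,0,-0.44,0.05,3,-0.3, 0,0,0,-0.44,0.05,5.5,-0.3, 0,0,0,-0.44,0.05,7.5,-0.3, 0,0,0,-0.44,0.05,8.5,-0.3, 0,0,0,-0.44,0.05,9.2,-0.3, 0,0,0,-0.44,0.05,9.6,-0.3, 0,0,0,-0.44,0.05,9.6,-0.3]'
```

```text
time: 4.97
position: [674.4, -146.5, 96.5]
tcp_rot: [3.141, 0.0, 1.677]
force: [0.6, -0.1, 0.3]
gripper_width: 49.6
```

```bash
python3 -m jog '[0,0,0,0,0,0.2,-0.3,0,0,0,0,0,0.4,-0.3,0,0,0,0,0,0.55,-0.3,0,0,0,0,0,0.6,-0.3,0,0,0,0,0,0.6,-0.3]'
```

```text
time: 5.6
position: [674.4, -146.5, 90.6]
tcp_rot: [3.141, 0.0, 1.677]
force: [-0.6, -0.6, 3.1]
gripper_width: 50.0
```

```bash
python3 -m jog '[0,0,0,0,0,0.05,-0.3,0,0,0,0,0,0.05,0,0,0,0,0,0,0.05,0.4,0,0,0,0,0,0.05,0.6,0,0,0,0,0,0.05,0.6,0,0,0,0,0,-3,0.6,0,0,0,0,0,-7,0.8,0,0,0,0,0,-10,1]'; python3 - <<'E'
from h import *
from rig import camera
w=camera("wrist");np.savez("w4.npz",**w)
rim(w,675,-142,113,35)
P=cloud(w);m=(np.hypot(P[...,0]-675,P[...,1]+142)<45)&(P[...,2]>40)&(P[...,2]<130);print(np.percentile(P[m][:,2],[50,95,99]))
delta(461,213,200,3.14)
E
```

```text
time: 6.6
position: [674.5, -146.5, 191.9]
tcp_rot: [3.141, 0.0, 1.677]
force: [0.6, -0.3, 0.4]
gripper_width: 85.6
rim n 957 minenc 673.3 -142.2 25.4 lsq [ 673.4 -141.7] 23.2 z [109.8 112.7 113.7]
[ 90.01280237 113.48247073 114.05782686]
turn [ 0.002  0.005 -1.463] shift cm [ 38.04 -17.5   -0.61] w 85.3 pos [ 675.3 -146.7  195.6] rot [3.137e+00 2.000e-03 1.677e+00] F [-2.   0.1  3.6] t 6.65
```

Cup_b is seated: rim at z 113 as predicted, centred at (673,-142). Next, cup_a.

```bash
python3 -m jog '[0,0,-0.18,4.7,-2.2,0,1, 0,0,-0.36,9.5,-4.4,0,1, 0,0,-0.54,14.2,-6.5,0,1, 0,0,-0.73,19,-8.7,0,1, 0,0,-0.91,23.7,-10.9,0,1, 0,0,-1.09,28.5,-13,0,1, 0,0,-1.28,33.2,-15.3,0,1, 0,0,-1.46,38,-17.5,-0.3,1]'; python3 -m jog '[0,0,0,0,0,0,1]';python3 - <<'E'
from h import *
from rig import camera
w=camera("wrist");np.savez("w5.npz",**w);cv2.imwrite("pics/w5.png",w["frame"][:,:,::-1])
rim(w,461,213,56,35)
delta(461,213,33,3.14)
E
```

```text
time: 7.65
position: [458.9, 214.1, 193.1]
tcp_rot: [3.142, -0.0, -3.141]
force: [0.7, 0.2, 0.3]
gripper_width: 85.1
time: 7.78
position: [458.3, 215.2, 193.5]
tcp_rot: [3.141, 0.0, -3.14]
force: [0.3, -0.8, -0.0]
gripper_width: 86.0
rim n 618 minenc 458.5 214.6 25.3 lsq [458.1 214.5] 23.2 z [53.4 55.8 56.9]
turn [ 0.     0.    -0.001] shift cm [-0.15 -0.1  16.04] w 85.5 pos [459.4 214.  193.4] rot [3.142 0.    3.139] F [ 0.7 -0.2  0.7] t 7.825
```

View pics/w5.png

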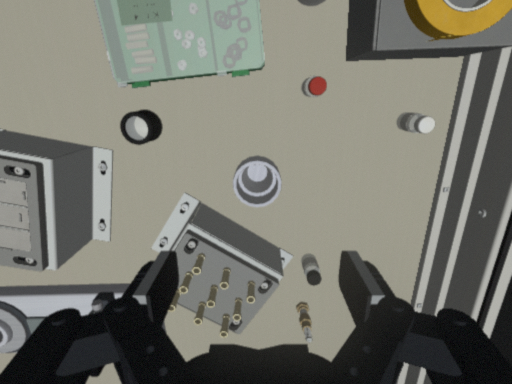

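```bash
python3 -m jog '[0,0,0,0,0,4,1, 0,0,0,0,0,8,1, 0,0,0,0,0,11,1, 0,0,0,0,0,13,1, 0,0,0,0,0,13,1, 0,0,0,0,0,13,1]'; python3 -c "
from h import *
delta(460,214.5,33,3.14)"
```

```text
time: 8.57
position: [460.8, 212.5, 63.9]
tcp_rot: [3.141, 0.001, 3.135]
force: [0.1, -1.2, 0.6]
gripper_width: 85.1
turn [ 0.     0.001 -0.005] shift cm [0.08 0.2  3.09] w 85.1 pos [460.8 212.5  63.9] rot [3.141e+00 1.000e-03 3.135e+00] F [ 0.1 -1.2  0.6] t 8.575
```

```bash
python3 -m jog '[0,0,0,0.08,0.15,1.6,1, 0,0,0,0.08,0.15,2.9,1, 0,0,0,0.08,0.15,3.1,1, 0,0,0,0.08,0.15,3.1,0.3, 0,0,0,0.08,0.15,3.1,-0.3, 0,0,0,0.08,0.15,3.1,-0.3, 0,0,0,0.08,0.15,3.1,-0.3, 0,0,0,0.08,0.15,3.1,-0.3]' 40; python3 -m jog '[0,0,0,0,0,0,-0.3,0,0,0,0,0,-2,-0.3,0,0,0,0,0,-7,-0.3,0,0,0,0,0,-13,-0.3,0,0,0,0,0,-18,-0.3,0,0,0,0,0,-18,-0.3]';python3 - <<'E'
from h import *
delta(674,-142,215,3.135)
from rig import camera
w=camera("wrist");np.savez("w6.npz",**w)
P=cloud(w);hsv=cv2.cvtColor(w["frame"],cv2.COLOR_RGB2HSV)
print(ray(w,258,267,239).round(1))
E
```

```text
time: 9.57
position: [459.8, 214.6, 33.1]
tcp_rot: [3.141, 0.001, 3.137]
force: [-0.8, 0.0, 7.9]
gripper_width: 49.9
time: 10.32
position: [460.8, 214.9, 216.0]
tcp_rot: [3.14, 0.006, 3.137]
force: [-0.3, -1.1, -1.1]
gripper_width: 50.0
turn [0.002 0.006 0.002] shift cm [-21.49 -35.59   0.17] w 50.0 pos [460.8 214.9 216. ] rot [3.14  0.006 3.137] F [-0.3 -1.1 -1.1] t 10.325
[453.8 215.4 239. ]
```

```bash
python3 -m jog '[0,0,0,-2.7,-4.5,0,-0.3, 0,0,0,-5.4,-8.9,0,-0.3, 0,0,0,-8.1,-13.4,0,-0.3, 0,0,0,-10.8,-17.8,0,-0.3, 0,0,0,-13.5,-22.3,0,-0.3, 0,0,0,-16.2,-26.7,0,-0.3, 0,0,0,-18.9,-31.2,0,-0.3, 0,0,0,-21.5,-35.6,0,-0.3]';python3 -m jog '[0,0,0,0,0,2,-0.3,0,0,0,0,0,4,-0.3,0,0,0,0,0,4,-0.3,0,0,0,0,0,4,-0.3]'; python3 -c "
from h import *
delta(674,-142,116.3,3.135)
from rig import camera
w=camera('wrist');np.savez('w7.npz',**w);cv2.imwrite('pics/w7.png',w['frame'][:,:,::-1])
rim(w,674,-142,113,35)"
```

```text
time: 11.38
position: [672.8, -144.1, 210.6]
tcp_rot: [3.141, -0.002, 3.137]
force: [0.6, -0.7, 0.3]
gripper_width: 50.1
time: 11.88
position: [672.5, -142.5, 172.4]
tcp_rot: [3.141, -0.0, 3.137]
force: [0.4, 0.9, -0.5]
gripper_width: 50.2
turn [ 0.    -0.     0.002] shift cm [-0.15  0.05  5.61] w 50.2 pos [ 672.5 -142.5  172.4] rot [ 3.141 -0.     3.137] F [ 0.4  0.9 -0.5] t 11.875
rim n 633 minenc 672.5 -142.7 25.3 lsq [ 671.8 -142.6] 23.0 z [110.7 112.8 113.7]
```

View pics/w7.png

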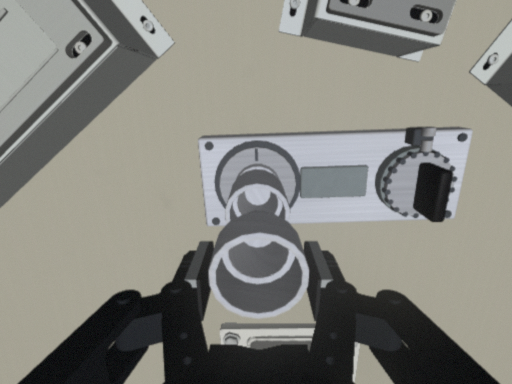

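Cup_a is held over the two-cup stack (rim at about (258,208)); the knob bar is at (432,190). Now I'll lower it.

```bash
python3 -m jog '[0,0,0,-0.1,0.05,1.5,-0.3, 0,0,0,-0.1,0.05,3,-0.3, 0,0,0,-0.1,0.05,4,-0.3, 0,0,0,-0.1,0.05,4.7,-0.3, 0,0,0,-0.1,0.05,5.1,-0.3, 0,0,0,-0.1,0.05,5.4,-0.3, 0,0,0,-0.1,0.05,5.55,-0.3, 0,0,0,-0.1,0.05,5.6,-0.3]';python3 -m jog '[0,0,0,0,0,0,-0.3,0,0,0,0,0,0.05,-0.3]'
```

```text
time: 12.92
position: [673.6, -142.1, 116.4]
tcp_rot: [-3.142, 0.0, 3.137]
force: [0.4, 0.1, -0.7]
gripper_width: 50.2
time: 13.18
position: [673.8, -142.0, 116.2]
tcp_rot: [3.142, 0.001, 3.137]
force: [-0.3, 1.0, 5.2]
gripper_width: 49.8
```

```bash
python3 -m jog '[0,0,0,0,0,0,0,0,0,0,0,0,0,0.4,0,0,0,0,0,0,0.6,0,0,0,0,0,0,0.6,0,0,0,0,0,-3,0.6,0,0,0,0,0,-6,0.8,0,0,0,0,0,-9,1,0,0,0,0,0,-9,1]'; python3 - <<'E'
from h import *
from rig import camera
w=camera("wrist");np.savez("w8.npz",**w);s=camera("side");np.savez("s8.npz",**s)
rim(w,674,-142,139,35)
P=cloud(w);m=(np.hypot(P[...,0]-667,P[...,1]-17)<40)&(P[...,2]>70)&(P[...,2]<95);q=P[m];z=q[:,2]
print(len(q),z.max(),cv2.minAreaRect(q[q[:,2]>81][:,:2].astype(np.float32)))
im=np.hstack([cv2.resize(w["frame"],(512,384)),cv2.resize(s["frame"][120:260,260:366],(288,384),interpolation=cv2.INTER_CUBIC)])
cv2.imwrite("pics/m8.png",im[:,:,::-1])
delta(667,17,160,3.14)
E
```

```text
time: 14.18
position: [674.4, -142.4, 208.0]
tcp_rot: [-3.14, 0.003, 3.137]
force: [1.0, -0.6, -0.4]
gripper_width: 85.5
rim n 1020 minenc 672.8 -141.5 25.4 lsq [ 672.2 -141.4] 23.2 z [136.2 138.9 139.8]
891 86.88245909655143 ((669.6201782226562, 16.246639251708984), (47.12472915649414, 12.245108604431152), 2.017583131790161)
turn [ 0.    -0.    -0.003] shift cm [ 0.73 15.91  4.54] w 85.3 pos [ 673.5 -142.1  205.4] rot [ 3.142 -0.     3.137] F [-0.2  0.   0.5] t 14.275
```

View pics/m8.png

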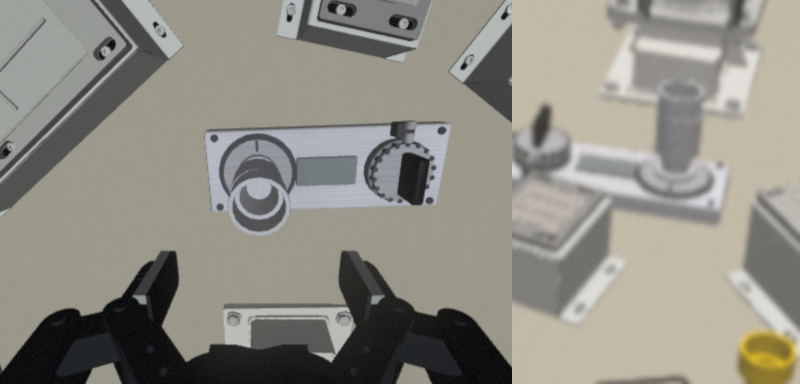

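The stack is complete (rim at z 139, centred at (673,-141.5), straight in both views). Bar centre is about (670,17), with its long side along world x at about +2.5°.

```bash
python3 -m jog '[0,0,0,0.1,4,0,0.5, 0,0,-0.02,0.2,8,0,0.4, 0,0,-0.04,0.3,12,1,0.2, 0,0,-0.04,0.35,15,3,0, 0,0,-0.04,0.35,15.9,6,0, 0,0,-0.04,0.35,15.9,8,0, 0,0,-0.04,0.35,15.9,8,0, 0,0,-0.04,0.35,15.9,8,0]' 60;python3 - <<'E'
from h import *
from rig import camera
w=camera("wrist");t=camera("top")
for c in(w,t):
  P=cloud(c);g=c["frame"].max(2)<70
  m=g&(np.hypot(P[...,0]-669,P[...,1]-17)<32)&(P[...,2]>81)&(P[...,2]<89);q=P[m]
  if len(q)>5: print(len(q),cv2.minAreaRect(q[:,:2].astype(np.float32)))
cv2.imwrite("pics/w9.png",w["frame"][:,:,::-1])
delta(670,17,57,3.18)
E
```

```text
time: 15.28
position: [670.9, 16.7, 126.2]
tcp_rot: [-3.142, 0.0, -3.107]
force: [-0.4, -0.3, -0.1]
gripper_width: 42.7
922 ((669.286865234375, 16.89879608154297), (46.824039459228516, 10.960714340209961), 1.4846279621124268)
turn [-0.     0.001 -0.004] shift cm [0.13 0.04 6.96] w 42.8 pos [671.2  16.7 126.6] rot [-3.141e+00  1.000e-03 -3.107e+00] F [ 0.2  0.8 -0.4] t 15.375
```

View pics/w9.png

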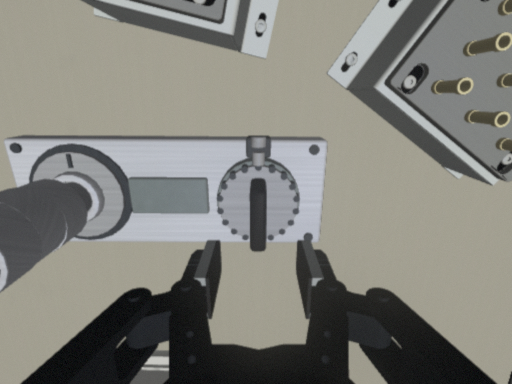

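Bar at (258,215), centred between the fingers and parallel to the pads. I'll descend and pinch.

```bash
python3 -m jog '[0,0,0,0.13,0.03,3,0, 0,0,0,0.13,0.03,5,0, 0,0,0,0.13,0.03,6.3,0, 0,0,0,0.13,0.03,6.9,0, 0,0,0,0.13,0.03,6.9,-0.4, 0,0,0,0.13,0.03,6.9,-1, 0,0,0,0.13,0.03,6.9,-1, 0,0,0,0.13,0.03,6.9,-1]' 60; python3 -m jog '[0,0,0,0,0,0,-1,0,0,0,0,0,0,-1]'
```

```text
time: 16.38
position: [670.0, 16.4, 57.7]
tcp_rot: [-3.14, 0.001, -3.107]
force: [-0.3, -4.4, 2.2]
gripper_width: 11.3
time: 16.62
position: [670.0, 16.4, 57.7]
tcp_rot: [-3.14, 0.001, -3.107]
force: [-0.6, -4.5, 3.0]
gripper_width: 11.2
```

```bash
python3 -m jog '[0,0,0.09,0,0,0,-1,0,0,0.18,0,0,0,-1,0,0,0.27,0,0,0,-1,0,0,0.36,0,0,0,-1,0,0,0.45,0,0,0,-1,0,0,0.54,0,0,0,-1,0,0,0.62,0,0,0,-1,0,0,0.7,0,0,0,-1]'; python3 -m jog '[0,0,0.06,0,0,0,-1,0,0,0.12,0,0,0,-1,0,0,0.18,0,0,0,-1,0,0,0.24,0,0,0,-1,0,0,0.30,0,0,0,-1,0,0,0.35,0,0,0,-1,0,0,0.35,0,0,0,-1,0,0,0.35,0,0,0,-1]'; python3 - <<'E'
from h import *
from rig import camera,arm
w=camera("wrist");np.savez("w10.npz",**w);cv2.imwrite("pics/w10.png",w["frame"][:,:,::-1])
print(arm.observe()["tcp_rot"],arm.observe()["ft_torque"])
P=cloud(w);m=(w["frame"].max(2)<70)&(np.hypot(P[...,0]-670,P[...,1]-16.5)<32)&(P[...,2]>81)&(P[...,2]<89);q=P[m]
print(len(q),cv2.minAreaRect(q[:,:2].astype(np.float32)) if len(q)>5 else 0)
try: rim(w,674,-142,139,35)
except Exception: print("rim hidden")
E
```

```text
time: 17.62
position: [670.4, 17.6, 57.7]
tcp_rot: [3.14, 0.001, 2.475]
force: [2.7, 3.2, 1.3]
gripper_width: 11.1
time: 18.62
position: [670.9, 18.0, 57.7]
tcp_rot: [3.138, 0.0, 2.128]
force: [5.7, 5.2, -1.1]
gripper_width: 11.1
[3.13812289e+00 3.67164704e-04 2.12747537e+00] [ 1.04848968 -1.08720865  0.14221994]
2376 ((669.8133544921875, 17.842784881591797), (38.840702056884766, 38.948184967041016), 76.85984802246094)
rim hidden
```

View pics/w10.png

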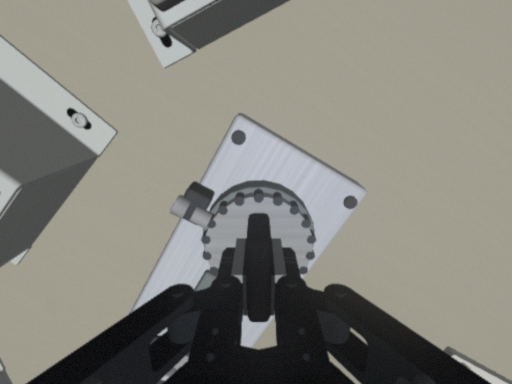

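The bar at (258,265) is still parallel to the pads after a 1.049 rad turn. Next, a depth-only check of the stack before handing in.

```bash
python3 - <<'E'
from h import *
from rig import camera,arm
w=np.load("w10.npz");g=w["frame"].max(2)<60
roi=np.zeros_like(g);roi[216:240,236:282]=1
pts=np.argwhere(g&roi);print("bar px cols by row",[ (int(np.median(pts[pts[:,0]==r,1]))) for r in (216,224,232,239)])
for n in("side","top"):
    c=camera(n)
    try: rim(c,674,-142,139,35)
    except Exception: print(n,"hidden")
    P=cloud(c);m=(np.hypot(P[...,0]-674,P[...,1]+142)<35)&(P[...,2]>40)&(P[...,2]<145)
    for lo in(60,85,112): 
        q=P[m&(P[...,2]>lo)&(P[...,2]<lo+22)]
        if len(q): print(n,lo,len(q),np.median(q,0).round(1))
o=arm.observe();print(o["tcp_rot"],o["force"],o["gripper_width"],o["time"],abs(o["qd"]).max())
E
```

```text
bar px cols by row [258, 258, 258, 258]
rim n 57 minenc 672.4 -138.5 27.7 lsq [ 673.1 -140.6] 23.5 z [134.7 136.2 138.4]
side 60 92 [ 652.9 -146.1   71.6]
side 85 105 [ 652.5 -144.3   95.9]
side 112 167 [ 660.2 -141.4  124.4]
top hidden
[3.13815768e+00 3.59636781e-04 2.12746899e+00] [ 5.42238249  5.75813586 -1.39408793] 11.17129131434147 18.775 0.002515767354825294
```

```bash
python3 -c "
from rig import hand_in;print(hand_in())"
```

```text
the job is handed in; nothing more can be done
None
```

I handed the job in at about 18.8 s with both loose cups nested in the seat cup and the gripper holding the knob at the third click. Cup_b went in first, then cup_a on top. No verdict is reported.

**Stack:** After letting go of cup_a, the wrist camera put the top rim at z 138.9 mm (139 expected), centred at (673, -141.5). After the knob turn, the side camera still showed the rim at (673, -140.6). It read z 136, but that camera had read about 2 mm low on the other cups too. The top and wrist cameras could not see the stack at that point.

**Knob:** The gripper turned 1.049 rad clockwise with the bar parallel to the pads and no visible slip. The arm was at rest. I took the knob angle from the gripper's turn, not from a separate reading of the knob.

**Disagreements:** Camera estimates of the seat position differed by 2 to 3 mm, within what the fit allows. I did not measure the bystanders again at the end, but nothing was moved near them and no unexpected forces showed.

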